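# Close the model gluing jig and hold it

## Robot

A 6-joint arm with a two-finger parallel gripper is mounted at the origin on the work surface. World frame = base frame: x ahead of the robot, y to its left, z up, the work surface at z = 0. Lengths are in m, angles in rad, forces in N, time in s.
With the tool pointing down it reaches from about 0.25 to 0.725 m from the base axis. Payload 4 kg.
Tool frame: the origin (TCP) lies midway between the tips of the shut fingers; the grasp point (between the pads) lies 19 mm behind it; z points along the fingers, y is the line along which they close (so a half turn about z gives the same grasp; the last joint's range is limited). The gripper opens to 85 mm and grips with 20 to 120 N. Pads are 22 mm wide; open, the fingers measure 114 mm over their backs; the gripper's body (76 mm by 85 mm) begins 54 mm behind the grasp point. The pads swing forward as they close: fully open they stand 13 mm farther back than shut.
Start: joints at [1.199, 0.241, 0.005, 1.335, 0, 1.571], TCP at [0.182, 0.466, 0.231] pointing down, gripper open.
Joint ranges: [-2.72, 2.72], [-1.05, 1.87], [-1.09, 1.28], [-1.99, 2.15], [-1.42, 1.44], [-3.14, 3.14]. Speed limits (rad/s): [2.79, 2.79, 3.14, 3.14, 3.14, 3.14].

## Interface

Orientations are given as [roll, pitch, yaw] about the fixed x, y, z axes, in that order (R = Rz(yaw) Ry(pitch) Rx(roll)).
In Python, from rig import arm gives the robot as it stands.
- The arm moves only by the tool inch_along, called after "Call:" in YAML: its name, and indented under it one key for each argument. Schema: {"type":"object","properties":{"rows":{"type":"array","items":{"type":"array","items":{"type":"array","items":{"type":"number"},"minItems":5,"maxItems":5},"minItems":1,"maxItems":12},"minItems":1,"maxItems":1},"only":{"type":"string"},"quiet":{"type":"boolean"},"lines":{"type":"string"}},"required":["rows"],"additionalProperties":false}. rows is a list that holds a single list of rows (three levels of brackets), with 1 to 12 rows, each of 5 numbers: dx, dy, dz in m, then a turn about the tool's z in rad, then the finger opening in m; each row shifts and turns the commanded pose from where the row before left it, along the tool's axes as they then stand; what a row does not reach is not made up. A row lasts 1/12 s, in which the tool goes at most 0.0417 m and 0.125 rad, less where a joint would pass 70% of its speed; a pose out of reach is approached as far as the arm can. The fingers move at their own pace and stop on an object; the grip force is fixed at half the most. Time passes only in rows, so rows that do not move let the fingers close. The tool returns the time, the measured TCP pose, the force, the opening and the grip force at its end. only (a regular expression) keeps the lines of the reply that match it, lines (a string "A,B") keeps lines A to B, and quiet returns only ok. Input that does not fit is refused with a message, and nothing moves.
- arm.observe(): the state, without advancing time (a new reading comes with each control period).
- arm.grab_frame(name): name is "side" or "top"; returns the picture (480x640x3 uint8, blue, green, red); there is no depth.
- arm.camera_info(name): a dict with "fx", "fy", "cx", "cy" (pixels), "R" (3x3) and "t" (3): a world point X has camera coordinates R X + t. Camera axes: x right, y down, z forward; pixel columns grow to the right and rows downward; lengths in m; the calibration is good to about 2 mm. A picture is of the moment at which its call begins. camera_info takes no time and is no camera call.
- arm.close_job(): hands the job in; it is judged then, once.
The state is a dict: "t": time; "joints": joint angles; "qd": joint speeds; "tau": joint torques, N m; "tool_pos": TCP position; "eef_rot": TCP orientation; "wrist_force": force on the tool from outside, world axes, zero at the start; "moment": the same for the moment, N m; "finger_gap": finger opening in m; "grip_force": force on a finger pad.
Only numpy, scipy, OpenCV 4.12 (cv2) and the standard library are available. Lean on these libraries where they do the work, as an engineer would, in place of code of your own. Each camera call takes 0.05 s, during which the arm holds its last target. There are 200 camera calls.

## Task

Lift the loose dust cover off the model gluing jig by its ridge and set it down, rim down, on the cutting mat; only then flip the jig's safety catch fully over by pushing its thumb tab down, and after that pull the lever down towards the robot as far as it goes, pressing the two model halves together. Finish while still holding the lever down against its spring; leave everything else on the bench where it is.

Things in the scene. Friction and masses are not known exactly. Their poses are not given: they have to be found in the camera images.
- jig: Gluing jig fixed to the bench: aluminium plate 265 x 108 x 16 mm (x -195 to +70, y +-54). Origin on the bench below the middle of the lever's hinge line; x from the nest (robot side) to the grey housing at the back, y to its left, z up; may be turned. Housing x -25 to +60, y +-31, top z 114. Catch post at x -34, y -85, top z 161, on an outrigger reaching y -113.
- cover: Loose white dust cover standing over the nest on the base plate: an upside-down box 92 (x) x 88 (y) x 40 mm high, walls 3 mm, 90 g, with a ridge handle on top 14 mm thick (x) x 50 mm long (y) x 28 mm high. Origin at the centre of its open rim (underside), z up. At the start its axes are nearly those of the jig. Lift it at least 45 mm straight up before moving sideways.
- cover_grip (a point): Grip point on the cover's ridge, 64 mm above the rim and 4 mm below the top of the ridge; fingertips may reach 24 mm below it before they meet the cover's roof. The ridge is pinched across its 14 mm thickness (along the cover's x).
- mat: Cutting mat, dark rubber with a light grid, 160 x 160 x 3 mm, fixed flat on the bench, to the left of the jig. Origin at the centre of its underside.
- catch (a joint): Safety catch: steel rocker on the post at the jig's right (-y), hinged along jig x at x -18, y -85, z 150 mm. Starts on (0 to 0.1 rad): its tongue lies level before the lever's right arm and stops the lever after 0.06 rad. Grows as the outer thumb tab is pushed down and the tongue rises; stop (fully over) at 1.2 rad. Takes about 2 N; stays where left.
- catch_tab (a point): Point on the upper face of the catch's thumb tab, 36 mm from the catch's hinge. The tab is a steel flap 26 mm wide (jig x), 56 mm long, 6 mm thick, pointing outward (-y) and 30 degrees upward at catch 0, outward and 39 degrees downward at 1.2; push it from above with shut fingers, 26 to 34 mm outward (jig -y) of the hinge.
- lever (a joint): The lever: two flat arms at jig y +-46 joined by a crossbar, hinged along jig y (point lever_hinge). 0 = upright; grows as it is pulled towards the robot (jig -x) and down; stop at 1.25 rad (arms 18 deg above level). A spring lifts it back to 0 when let go: about 2.5 N at the bar at the start, 10 N at the stop.
- lever_grip (a point): Middle of the lever's crossbar: black rubber bar, 14 mm diameter, 100 mm long along the jig's y, 84 mm clear between the arms, 125 mm from the hinge line. Pinched from above across the jig's x; it may turn in the grip as the lever swings.
- lever_hinge (a point): Middle of the lever's hinge line, 100 mm above the bench, straight above the jig's origin.
- pad: Black sprung pad on the end of the ram, 36 mm wide, 22 mm high, 34 mm above the bench. The ram is geared to the lever and runs to the jig's -x, 38.4 mm per rad; from about 1.07 rad the pad presses the loose half against the fixed one with about 12 N at the stop.
- half: Loose half of the model hull, grey plastic, 20 (jig x) x 50 (y) x 28 mm, 30 g, standing in the nest between two low rails under the cover, 4 to 11 mm short of the fixed half. Origin at the centre of its underside. Not to be handled: the pad pushes it.
- closed_half (a point): Where the loose half's origin is when the two halves touch (jig x -137, y 0, z 16 mm). The other half is fixed in the nest at jig x -167 to -147, top z 44, against an end stop (x -177 to -167).
- glue: White glue bottle with a nozzle, 38 mm diameter, 100 mm high, standing left of the jig's housing; leave alone.
- paint1: Small paint bottle, 26 mm diameter, 65 mm high; leave alone.
- paint2: Second paint bottle like it; leave alone.
- nippers: Sprue nippers with black handles, 115 mm long, 13 mm high, lying right of the jig's nest; leave alone.
- knife: Hobby knife, 135 mm long, 10 mm thick, lying right of the catch; leave alone.
- mini: Little figure on a round base, 40 mm diameter, 45 mm high, left of the mat; leave alone.

How it is judged:
By the outcome, as a careful person would: the job done as asked, in the order asked, and still so for the second after the job is handed in, while the arm keeps its last pose, push and grip.
It also fails if it takes over 67 s, if anything falls off the work surface, if the arm or the gripper's body presses on something with over 40 N, if the wrist force passes 120 N, or if a joint passes its speed limit or range.

## Working session

There is one attempt and no reset: what is moved stays moved. The work goes in short steps, Python scripts to look and compute and a tool call to move; the robot and the scene stay as the last step left them, time stands still between calls to the robot, and variables do not carry over. Pictures are saved under pics/ and viewed, at most 10 in all, crops included, and the job is handed in when it is done.

```bash
ls; mkdir -p pics
```

Run:
```python
from rig import arm
import cv2
for n in("side","top"):
    cv2.imwrite(f"pics/{n}0.png",arm.grab_frame(n)); c=arm.camera_info(n); print(n,{k:(v.tolist() if hasattr(v,'tolist') else v) for k,v in c.items()})
print(arm.observe())
```

```text
pics
rig.py
side {'fx': 546.0337272209896, 'fy': 546.0337272209896, 'cx': 316.02609927988976, 'cy': 246.2298223917736, 'R': [[-0.9666153646021785, -0.2557318703265161, -0.015998356612470017], [-0.14089658006216046, 0.5826349614868148, -0.800427795232053], [0.21401609902478125, -0.7714516913926367, -0.5992156516694597]], 't': [0.5927543927614984, 0.16212678775854647, 1.0804784849694158]}
top {'fx': 622.2095058385139, 'fy': 622.2095058385139, 'cx': 315.9683315249104, 'cy': 233.65869288415882, 'R': [[0.005962841064181744, -0.9999821002482612, -0.0004936694441163239], [-0.9885476803480763, -0.005820213218409068, -0.15079658085158906], [0.15079100836880457, 0.0013871918284799468, -0.988564690596397]], 't': [0.06329371668091907, 0.6015141852989278, 1.4053594653414976]}
{'t': 0.1, 'joints': array([ 1.19898730e+00,  2.41337797e-01,  3.82980643e-03,  1.33521503e+00,
       -2.59885569e-05,  1.57080962e+00]), 'qd': array([ 5.14048426e-04, -3.19248905e-04,  1.23962032e-03,  1.35025789e-03,
        7.80040756e-05, -5.89031386e-04]), 'tau': array([-4.47545799e-04, -3.73137188e+01,  2.53010166e+01,  1.08658042e-02,
       -6.73928795e-06, -5.69734169e-06]), 'tool_pos': array([0.18144514, 0.46528692, 0.23049079]), 'eef_rot': array([-3.13966596e+00,  2.60141205e-05,  2.76977038e+00]), 'wrist_force': array([-0.08457997, -0.14697069, -0.27230167]), 'moment': array([ 0.00280893,  0.00069829, -0.01823517]), 'grip_force': 0.0, 'finger_gap': 0.08489686963327205}
```

View pics/side0.png

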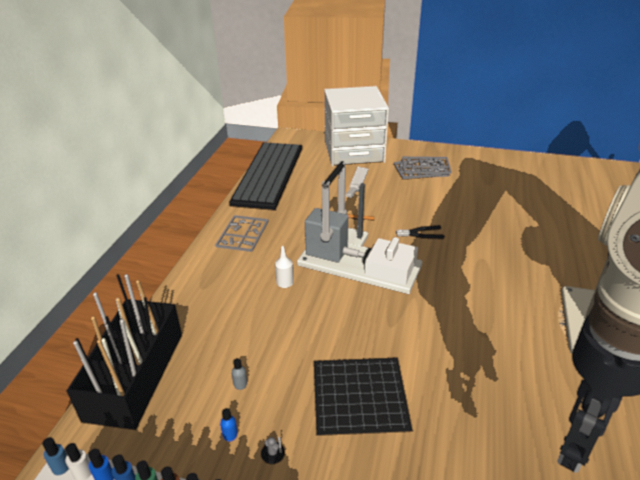

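View pics/top0.png

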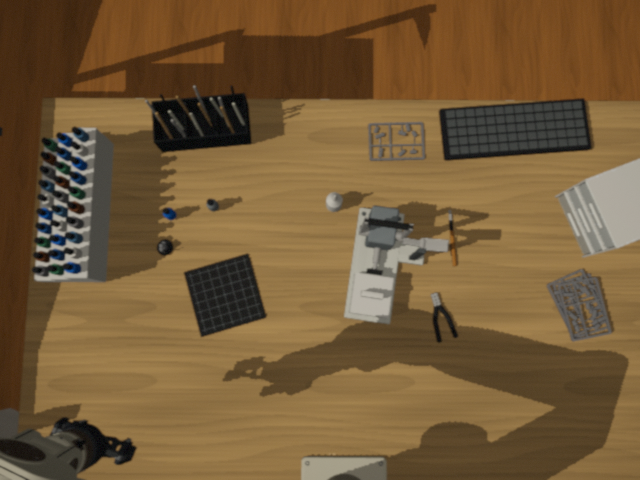

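The side view shows the jig at about (350,240): cover ridge (392,248), crossbar (334,174), tab (358,180), mat (361,395). The top view shows ridge (376,281), crossbar (388,224), tab about (430,245) and mat (225,295). I'll zoom in for exact pixels.

Run:
```python
import cv2
t=cv2.imread("pics/top0.png")[195:330,335:475]; cv2.imwrite("pics/tz.png",cv2.resize(t,None,fx=4.4,fy=4.4,interpolation=cv2.INTER_CUBIC))
t=cv2.imread("pics/side0.png")[155:295,290:450]; cv2.imwrite("pics/sz.png",cv2.resize(t,None,fx=4.25,fy=4.25,interpolation=cv2.INTER_CUBIC))
```

```text
(no output)
```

View pics/tz.png

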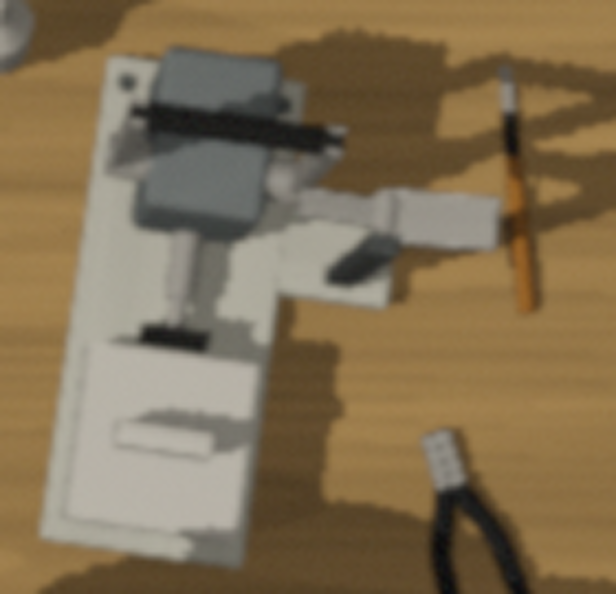

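View pics/sz.png

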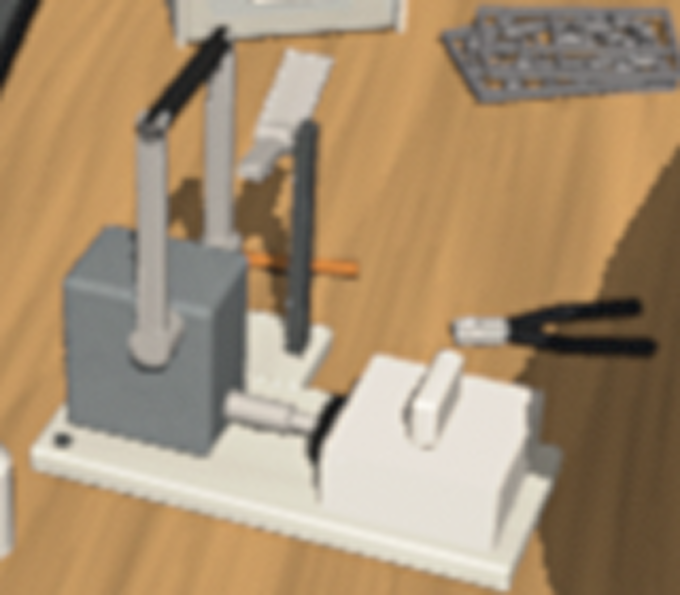

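Zoomed top view: ridge top face corners (117,423),(213,436),(212,458),(114,443); bar ends (133,110),(343,137); tab outer corners (500,197),(497,248); plate corners (108,57),(304,84),(243,566),(40,538). Zoomed side view: bar ends (222,38),(152,125); ridge top ends about (450,354),(427,408); tab outer corners (290,50),(332,60).

Create h.py:
```python
import numpy as np, cv2
from rig import arm
C={n:arm.camera_info(n) for n in("side","top")}
def ray(n,p):
    c=C[n];R=np.array(c["R"]);t=np.array(c["t"])
    d=R.T@np.array([(p[0]-c["cx"])/c["fx"],(p[1]-c["cy"])/c["fy"],1]);return -R.T@t,d/np.linalg.norm(d)
def plane(n,p,z):
    o,d=ray(n,p);return o+d*(z-o[2])/d[2]
def proj(n,X):
    c=C[n];v=np.array(c["R"])@X+np.array(c["t"]);return np.array([c["fx"]*v[0]/v[2]+c["cx"],c["fy"]*v[1]/v[2]+c["cy"]])
def tri(ps,pt):
    o1,d1=ray("side",ps);o2,d2=ray("top",pt)
    s=np.linalg.lstsq(np.c_[d1,-d2],o2-o1,rcond=None)[0]
    a,b=o1+s[0]*d1,o2+s[1]*d2;return (a+b)/2,np.linalg.norm(a-b)
tz=lambda x,y:((x+.5)/4.4-.5+335,(y+.5)/4.4-.5+195)
sz=lambda x,y:((x+.5)/4.25-.5+290,(y+.5)/4.25-.5+155)
```

Run:
```python
from h import *
np.set_printoptions(precision=4,suppress=True)
pc=[plane("top",tz(*p),.016) for p in[(108,57),(304,84),(243,566),(40,538)]]
print("plate",*pc)
m=np.mean(pc,0);ax=(pc[0]+pc[1]-pc[2]-pc[3])[:2];ay=(pc[0]-pc[1]+pc[3]-pc[2])[:2]
ya=np.arctan2(ax[1],ax[0]);yb=np.arctan2(-ay[0],ay[1]);yaw=(ya*265+yb*108)/373
c,s=np.cos(yaw),np.sin(yaw);R=np.array([[c,-s,0],[s,c,0],[0,0,1]])
O=m-R@[-.0625,0,.016];print("len",np.linalg.norm(ax)/2,np.linalg.norm(ay)/2,ya,yb,"O",O,"yaw",yaw)
def show(n,ps,pt):
    X,e=tri(sz(*ps),tz(*pt));print(n,X,"gap",e,"jig",R.T@(X-O))
show("bar R",(222,38),(343,137));show("bar L",(152,125),(133,110))
show("bar mid",(187,82),(238,124))
show("ridge",(438,381),(164,439))
show("tab out-back",(290,50),(500,197));show("tab out-front",(332,60),(497,248))
pr=[plane("top",tz(*p),.084) for p in[(117,423),(213,436),(212,458),(114,443)]];print("ridge plane ctr",np.mean(pr,0),"jig",R.T@(np.mean(pr,0)-O))
e=(pr[0]+pr[3]-pr[1]-pr[2]);print("ridge yaw",np.arctan2(-e[0],e[1]))
for n,X in dict(lever=[0,0,.225],grip=[-.117,0,.084],tab=[-.018,-.116,.168]).items():
    W=O+R@X;print(n,W,proj("side",W),proj("top",W))
# mat
for n in("top","side"):
    im=cv2.imread(f"pics/{n}0.png");g=cv2.GaussianBlur(im,(5,5),0).max(2)
    mk=(g<75).astype(np.uint8)
    mk=cv2.morphologyEx(mk,cv2.MORPH_CLOSE,np.ones((5,5)))
    nn,l,st,ce=cv2.connectedComponentsWithStats(mk)
    p=(225,295) if n=="top" else (361,395)
    k=l[p[1],p[0]] or l[p[1]+4,p[0]+4];print(k,st[k])
    cn=max(cv2.findContours((l==k).astype(np.uint8),0,2)[0],key=cv2.contourArea)
    r=cv2.approxPolyDP(cn,8,True)[:,0];print(r.tolist())
    P=np.array([plane(n,q,.003) for q in r]);print(n,P,P.mean(0),np.linalg.norm(P-np.roll(P,1,0),axis=1))
X,e=0,0
```

```text
plate [ 0.6695 -0.0362  0.016 ] [ 0.6552 -0.1426  0.016 ] [ 0.3956 -0.1064  0.016 ] [0.4097 0.001  0.016 ]
len 0.2622723826707066 0.10788501635554283 -0.14052024763833068 -0.13186328453490706 O [ 0.5944 -0.0796  0.    ] yaw -0.13801367387111954
bar R [ 0.589  -0.1309  0.2258] gap 0.00434278093927535 jig [ 0.0017 -0.0515  0.2258]
bar L [ 0.6007 -0.0332  0.2292] gap 0.0038894135362121515 jig [-0.0001  0.0469  0.2292]
bar mid [ 0.5951 -0.0821  0.2263] gap 0.003503629254953506 jig [ 0.0011 -0.0023  0.2263]
ridge [ 0.4578 -0.0591  0.0844] gap 0.0015563234896617643 jig [-0.1381  0.0016  0.0844]
tab out-back [ 0.5686 -0.2132  0.1778] gap 0.003489016836761518 jig [-0.0072 -0.1358  0.1778]
tab out-front [ 0.5447 -0.2115  0.1755] gap 0.0026007665021619514 jig [-0.0311 -0.1375  0.1755]
ridge plane ctr [ 0.4581 -0.059   0.084 ] jig [-0.1378  0.0017  0.084 ]
ridge yaw -0.13720351696231345
lever [ 0.5944 -0.0796  0.225 ] [332.8679 174.9272] [387.5424 224.1116]
grip [ 0.4785 -0.0636  0.084 ] [383.1007 241.8147] [373.8237 285.5122]
tab [ 0.5606 -0.1921  0.168 ] [358.6022 174.8072] [437.5466 244.5305]
27 [ 185  255   81   81 4384]
[[247, 255], [185, 273], [202, 335], [265, 315]]
top [[0.5551 0.2314 0.003 ]
 [0.5111 0.3779 0.003 ]
 [0.3658 0.3325 0.003 ]
 [0.4132 0.1858 0.003 ]] [0.4613 0.2819 0.003 ] [0.149  0.153  0.1522 0.1542]
14 [ 314  358   98   77 6483]
[[397, 360], [316, 361], [317, 433], [410, 430]]
side [[0.4067 0.189  0.003 ]
 [0.5529 0.228  0.003 ]
 [0.5119 0.3766 0.003 ]
 [0.3648 0.3336 0.003 ]] [0.4591 0.2818 0.003 ] [0.1506 0.1513 0.1542 0.1533]
```

Add to h.py:
```python
from scipy.spatial.transform import Rotation as Ro
def need(x,y,z,yaw=None):
    s=arm.observe();R=Ro.from_euler("xyz",s["eef_rot"])
    print("t",round(s["t"],2),"pos",s["tool_pos"].round(4),"rpy",s["eef_rot"].round(3),"F",s["wrist_force"].round(1),"gap",round(s["finger_gap"],4),"q",s["joints"].round(2))
    d=R.inv().apply(np.array([x,y,z])-s["tool_pos"]);print("tool d",d.round(4),"turn",None if yaw is None else round(s["eef_rot"][2]-yaw,4))
```

```text
(no output)
```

Call:
inch_along:
  rows:
    - [[0,0,0,0.1215,0.085],[0,0,0,0.1215,0.085],[0,0,0,0.1215,0.085],[0,0,0,0.1215,0.085],[0,0,0,0.1215,0.085],[0,0,0,0.1215,0.085],[0,0,0,0.1215,0.085],[0,0,0,0.1215,0.085],[0,0,0,0.1215,0.085],[0,0,0,0.1215,0.085],[0,0,0,0.1215,0.085],[0,0,0,0,0.085]]

```text
t: 1.1
tool_pos: [0.1815, 0.4655, 0.2308]
eef_rot: [-3.141, 0.001, 1.431]
wrist_force: [-0.1, 0.7, -0.7]
finger_gap: 0.0849
grip_force: 0.0
```

```bash
python3 -c "
from h import *
need(.458,-.059,.2,1.434)"
```

```text
t 1.1 pos [0.1815 0.4655 0.2308] rpy [-3.141e+00  1.000e-03  1.431e+00] F [-0.1  0.7 -0.7] gap 0.0849 q [ 1.2   0.24  0.    1.34 -0.    2.91]
tool d [-0.4809  0.3467  0.0313] turn -0.0026
```

Call:
inch_along:
  rows:
    - [[-0.03,0.0216,0,0,0.085],[-0.03,0.0216,0,0,0.085],[-0.03,0.0216,0,0,0.085],[-0.03,0.0216,0,0,0.085],[-0.03,0.0216,0,0,0.085],[-0.03,0.0216,0,0,0.085],[-0.03,0.0216,0,0,0.085],[-0.03,0.0216,0,0,0.085],[-0.03,0.0216,0,0,0.085],[-0.03,0.0216,0,0,0.085],[-0.03,0.0216,0,0,0.085],[-0.03,0.0216,0,0,0.085]]

```text
t: 2.1
tool_pos: [0.3893, 0.0719, 0.2313]
eef_rot: [3.142, -0.0, 1.437]
wrist_force: [0.3, 0.1, 0.1]
finger_gap: 0.0851
grip_force: 0.0
```

Call:
inch_along:
  rows:
    - [[-0.03,0.0216,0,0,0.085],[-0.03,0.0216,0,0,0.085],[-0.03,0.0216,0,0,0.085],[-0.03,0.0216,0,0,0.085],[0,0,0.02,0,0.085],[0,0,0,0,0.085]]

```text
t: 2.6
tool_pos: [0.4569, -0.0586, 0.2082]
eef_rot: [-3.136, -0.0, 1.432]
wrist_force: [-1.1, 1.1, 0.1]
finger_gap: 0.0849
grip_force: 0.0
```

```bash
python3 -c "
from h import *
need(.458,-.059,.066,1.434)"
```

```text
t 2.6 pos [ 0.4569 -0.0586  0.2082] rpy [-3.136 -0.     1.432] F [-1.1  1.1  0.1] gap 0.0849 q [-0.13  0.18 -0.13  1.26  0.    1.58]
tool d [-0.0002  0.0019  0.1422] turn -0.0018
```

Call:
inch_along:
  rows:
    - [[0,0.001,0.03,0,0.085],[0,0.001,0.03,0,0.085],[0,0,0.03,0,0.05],[0,0,0.03,0,0.04],[0,0,0.015,0,0.04],[0,0,0.012,0,0.04],[0,0,0,0,0.04],[0,0,0,0,0.04],[0,0,0,0,0.04]]

```text
t: 3.35
tool_pos: [0.4607, -0.0568, 0.0653]
eef_rot: [3.14, -0.0, 1.435]
wrist_force: [-1.0, 0.2, 0.1]
finger_gap: 0.0399
grip_force: 0.0
```

Run:
```python
from h import *
need(.458,-.059,.061,1.434)
cv2.imwrite("pics/s1.png",cv2.resize(arm.grab_frame("side")[170:300,310:470],None,fx=4,fy=4,interpolation=2))
```

```text
t 3.35 pos [ 0.4607 -0.0568  0.0653] rpy [ 3.14  -0.     1.435] F [-1.   0.2  0.1] gap 0.0399 q [-0.12  0.32 -0.36  0.89  0.    1.58]
tool d [-0.0025 -0.0024  0.0043] turn 0.0012
```

View pics/s1.png

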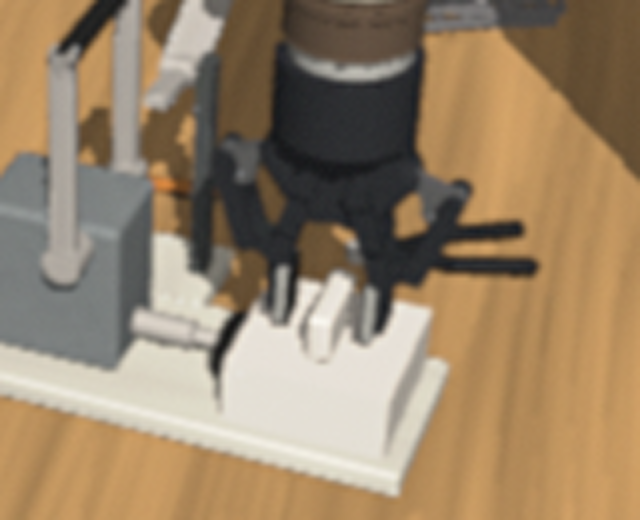

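The fingers, at (280,293) and (368,308) in the crop, straddle the ridge at (328,315). Now correct the last few mm and close.

Call:
inch_along:
  rows:
    - [[-0.001,-0.0015,0.004,0,0.04],[0,0,0,0,0.02],[0,0,0,0,0],[0,0,0,0,0],[0,0,0,0,0],[0,0,0,0,0],[0,0,0,0,0],[0,0,0,0,0]]

```text
t: 4.07
tool_pos: [0.4589, -0.0581, 0.0608]
eef_rot: [3.141, 0.0, 1.433]
wrist_force: [-0.9, 0.3, 5.7]
finger_gap: 0.0125
grip_force: 59.9
```

Call:
inch_along:
  rows:
    - [[0,0,-0.01,0,0],[0,0,-0.02,0,0],[0,0,-0.025,0,0],[0,0,-0.025,0,0],[0,0,-0.025,0,0],[0,0,-0.02,0,0],[0,0,0,0,0],[0,0,0,0,0]]

```text
t: 4.73
tool_pos: [0.4592, -0.0582, 0.1859]
eef_rot: [3.139, -0.0, 1.433]
wrist_force: [0.8, 0.6, -0.3]
finger_gap: 0.0131
grip_force: 59.1
```

Run:
```python
from h import *
need(.460,.282,.186)
cv2.imwrite("pics/s2.png",cv2.resize(arm.grab_frame("side")[100:300,290:490],None,fx=2.5,fy=2.5,interpolation=2))
```

```text
t 4.73 pos [ 0.4592 -0.0582  0.1859] rpy [ 3.139 -0.     1.433] F [ 0.8  0.6 -0.3] gap 0.0131 q [-0.13  0.19 -0.18  1.2  -0.    1.58]
tool d [ 3.371e-01 -4.590e-02 -2.000e-04] turn None
```

View pics/s2.png

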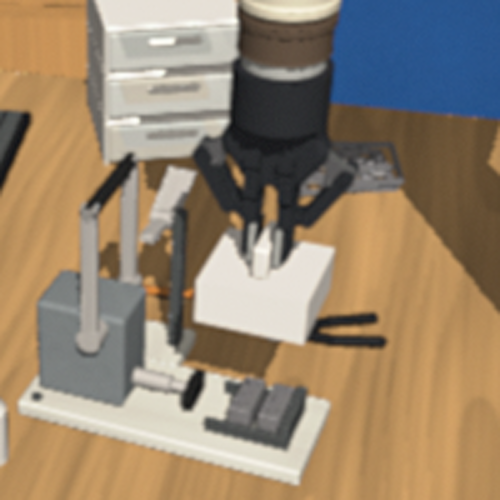

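The cover is held level above the jig, and the halves are visible in the nest. Now to the mat.

Call:
inch_along:
  rows:
    - [[0.015,-0.002,0,0,0],[0.03,-0.004,0,0,0],[0.032,-0.0044,0,0,0],[0.032,-0.0044,0,0,0],[0.032,-0.0044,0,0,0],[0.032,-0.0044,0,0,0],[0.032,-0.0044,0,0,0],[0.032,-0.0044,0,0,0],[0.032,-0.0044,0,0,0],[0.032,-0.0044,0,0,0],[0.025,-0.0034,0,0,0],[0.011,-0.0015,0,0,0]]

```text
t: 5.78
tool_pos: [0.4578, 0.2847, 0.1829]
eef_rot: [-3.139, 0.001, 1.437]
wrist_force: [0.8, 0.0, -0.5]
finger_gap: 0.0129
grip_force: 59.1
```

Call:
inch_along:
  rows:
    - [[0,0,0.02,0,0],[0,0,0.035,0,0],[0,0,0.035,0,0],[0,0,0.025,0,0],[0,0,0.01,0,0],[0,0,0,0,0],[0,0,0,0,0]]

```text
t: 6.37
tool_pos: [0.4589, 0.2815, 0.06]
eef_rot: [-3.14, 0.001, 1.433]
wrist_force: [0.4, 0.1, -0.4]
finger_gap: 0.0124
grip_force: 59.0
```

```bash
python3 -c "
from h import *
need(.460,.282,.049)"
```

```text
t 6.37 pos [0.4589 0.2815 0.06  ] rpy [-3.140e+00  1.000e-03  1.433e+00] F [ 0.4  0.1 -0.4] gap 0.0124 q [ 0.55  0.45 -0.17  0.96 -0.    2.26]
tool d [0.0007 0.0011 0.011 ] turn None
```

Call:
inch_along:
  rows:
    - [[0,0,0.004,0,0],[0,0,0.004,0,0],[0,0,0.002,0,0],[0,0,0.0015,0,0],[0,0,0,0,0],[0,0,0,0,0]]

```text
t: 6.87
tool_pos: [0.4592, 0.2822, 0.0491]
eef_rot: [3.141, -0.0, 1.433]
wrist_force: [0.1, -0.0, -1.4]
finger_gap: 0.0126
grip_force: 59.0
```

```bash
python3 -c "
from h import *
need(.460,.282,.048)"
```

```text
t 6.87 pos [0.4592 0.2822 0.0491] rpy [ 3.141 -0.     1.433] F [ 0.1 -0.  -1.4] gap 0.0126 q [ 0.55  0.46 -0.18  0.93 -0.    2.26]
tool d [-0.0001  0.0008  0.0011] turn None
```

Call:
inch_along:
  rows:
    - [[0,0,0.001,0,0],[0,0,0,0,0],[0,0,0,0,0]]

```text
t: 7.12
tool_pos: [0.4592, 0.2822, 0.0479]
eef_rot: [3.141, -0.0, 1.433]
wrist_force: [0.3, 0.4, -0.5]
finger_gap: 0.0129
grip_force: 59.2
```

Call:
inch_along:
  rows:
    - [[0,0,0.001,0,0],[0,0,0,0,0],[0,0,0,0,0]]

```text
t: 7.37
tool_pos: [0.4592, 0.2822, 0.0479]
eef_rot: [3.141, -0.0, 1.433]
wrist_force: [-1.1, -1.9, 6.1]
finger_gap: 0.0134
grip_force: 60.0
```

The cover is down: contact at 6 N. Release it, rise straight up, check, then shut the fingers and go above the tab.

Call:
inch_along:
  rows:
    - [[0,0,-0.0005,0,0.05],[0,0,0,0,0.05],[0,0,0,0,0.05],[0,0,0,0,0.05],[0,0,0,0,0.05],[0,0,-0.02,0,0.05],[0,0,-0.035,0,0.05],[0,0,-0.035,0,0.05],[0,0,-0.035,0,0.05],[0,0,-0.035,0,0.05],[0,0,-0.035,0,0],[0,0,-0.035,0,0]]

```text
t: 8.37
tool_pos: [0.4587, 0.2819, 0.279]
eef_rot: [3.142, -0.0, 1.433]
wrist_force: [0.6, 0.9, 0.0]
finger_gap: 0.0271
grip_force: 0.0
```

Call:
inch_along:
  rows:
    - [[0,0,-0.012,0,0],[-0.025,0.009,0,0,0],[-0.035,0.0126,0,0,0],[-0.035,0.0126,0,0,0],[-0.035,0.0126,0,0,0],[-0.035,0.0126,0,0,0],[-0.035,0.0126,0,0,0],[-0.035,0.0126,0,0,0],[-0.035,0.0126,0,0,0],[-0.035,0.0126,0,0,0],[-0.035,0.0126,0,0,0],[-0.035,0.0126,0,0,0]]

```text
t: 9.37
tool_pos: [0.5414, -0.1098, 0.2892]
eef_rot: [3.142, -0.0, 1.433]
wrist_force: [1.2, 0.7, -0.4]
finger_gap: 0.0002
grip_force: 0.0
```

Call:
inch_along:
  rows:
    - [[-0.035,0.0126,0,0,0],[-0.03,0.0108,0,0,0],[-0.018,0.0065,0,0,0],[0,0,0,0,0],[0,0,0,0,0]]

```text
t: 9.78
tool_pos: [0.5594, -0.1952, 0.2884]
eef_rot: [-3.14, -0.001, 1.431]
wrist_force: [0.4, -0.0, -0.4]
finger_gap: 0.0001
grip_force: 0.0
```

Run:
```python
from h import *
need(.5604,-.194,.19,1.434)
i=arm.grab_frame("side");cv2.imwrite("pics/s3.png",i)
```

```text
t 9.78 pos [ 0.5594 -0.1952  0.2884] rpy [-3.140e+00 -1.000e-03  1.431e+00] F [ 0.4 -0.  -0.4] gap 0.0001 q [-0.34  0.42  0.41  1.56  0.    1.37]
tool d [0.0013 0.001  0.0984] turn -0.0031
```

View pics/s3.png

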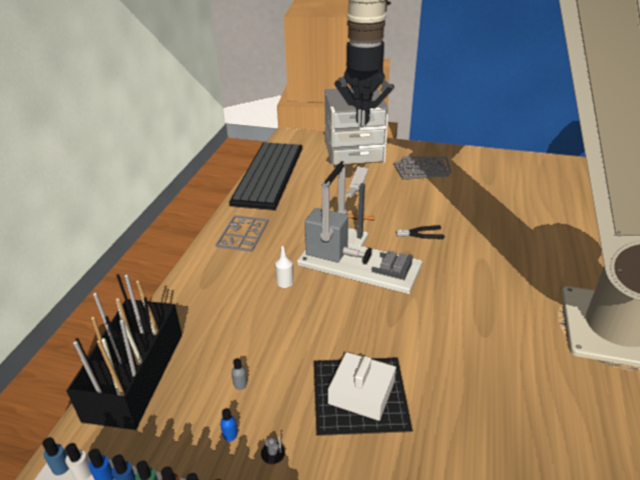

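The cover stands rim down wholly on the mat at about (362,385), and the shut gripper is above the tab at (363,122). Now descend onto the tab.

Call:
inch_along:
  rows:
    - [[0.001,0.001,0.03,0,0],[0,0,0.03,0,0],[0,0,0.025,0,0],[0,0,0.01,0,0],[0,0,0.005,0,0],[0,0,0.005,0,0],[0,0,0.005,0,0],[0,0,0,0,0]]

```text
t: 10.5
tool_pos: [0.5612, -0.1932, 0.1798]
eef_rot: [3.14, 0.0, 1.434]
wrist_force: [-0.3, 0.4, 0.1]
finger_gap: 0.0003
grip_force: 0.0
```

Call:
inch_along:
  rows:
    - [[0,0,0.006,0,0],[0,0,0.006,0,0],[0,0,0.006,0,0],[0,0,0.006,0,0],[0,0,0,0,0]]

```text
t: 10.92
tool_pos: [0.5602, -0.1933, 0.1539]
eef_rot: [-3.14, -0.0, 1.433]
wrist_force: [0.0, 0.6, 0.6]
finger_gap: -0.0002
grip_force: 0.0
```

Call:
inch_along:
  rows:
    - [[0,0,0.006,0,0],[0,0,0.006,0,0],[0,0,0.004,0,0]]

```text
t: 11.17
tool_pos: [0.5609, -0.1931, 0.1388]
eef_rot: [3.141, -0.001, 1.433]
wrist_force: [-0.4, -0.2, 2.4]
finger_gap: -0.0003
grip_force: 1.2
```

Call:
inch_along:
  rows:
    - [[0,0,0.003,0,0],[0,0,0,0,0]]

```text
t: 11.33
tool_pos: [0.5608, -0.1935, 0.1361]
eef_rot: [3.141, 0.0, 1.433]
wrist_force: [-0.0, -0.5, 0.5]
finger_gap: -0.0
grip_force: 0.4
```

Call:
inch_along:
  rows:
    - [[0,0,0.002,0,0],[0,0,0,0,0]]

```text
t: 11.5
tool_pos: [0.5611, -0.194, 0.1354]
eef_rot: [3.14, 0.001, 1.433]
wrist_force: [-1.7, -0.7, 5.6]
finger_gap: 0.0001
grip_force: 3.0
```

Run:
```python
from h import *
need(.5604,-.194,.13,1.434)
cv2.imwrite("pics/s4.png",cv2.resize(arm.grab_frame("side")[120:270,290:450],None,fx=4,fy=4,interpolation=2))
```

```text
t 11.5 pos [ 0.5611 -0.194   0.1354] rpy [3.140e+00 1.000e-03 1.433e+00] F [-1.7 -0.7  5.6] gap 0.0001 q [-0.33  0.48  0.1   1.19 -0.    1.38]
tool d [-0.0001 -0.0007  0.0054] turn -0.0009
```

View pics/s4.png

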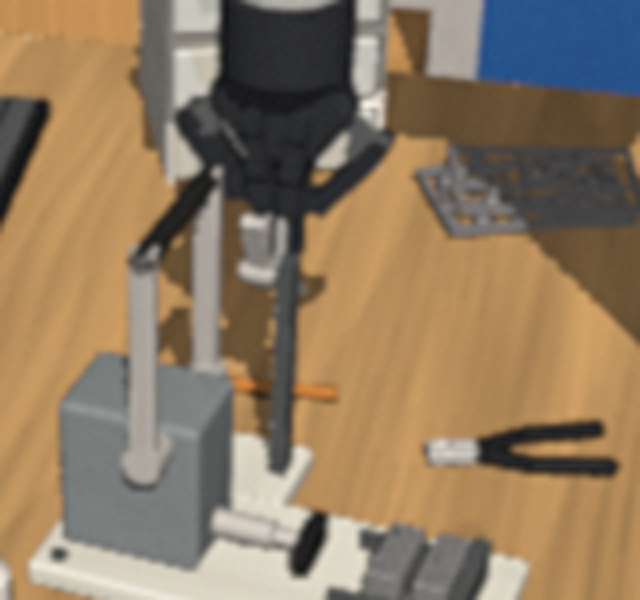

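The tongue stands raised at (258,240). Push a little harder to confirm the stop.

Call:
inch_along:
  rows:
    - [[0,0,0.002,0,0],[0,0,0,0,0],[0,0,0,0,0]]

```text
t: 11.8
tool_pos: [0.5614, -0.1945, 0.1347]
eef_rot: [3.138, 0.002, 1.433]
wrist_force: [-2.6, -0.3, 11.8]
finger_gap: -0.0
grip_force: 5.4
```

Call:
inch_along:
  rows:
    - [[0,0,0.002,0,0],[0,0,0,0,0],[0,0,0,0,0]]

```text
t: 12.05
tool_pos: [0.5618, -0.195, 0.1342]
eef_rot: [3.136, 0.003, 1.432]
wrist_force: [-4.4, -1.2, 18.3]
finger_gap: 0.0001
grip_force: 7.7
```

Firm stop at 18 N, so the catch is fully over. Rise and go over the crossbar.

Call:
inch_along:
  rows:
    - [[0,0,-0.015,0,0],[0,0,-0.03,0,0],[0,0,-0.035,0,0],[0,0,-0.035,0,0],[0,0,-0.035,0,0.06],[0,0,-0.012,0,0.06],[0.03,0.005,0,0,0.06],[0.03,0.005,0,0,0.06],[0.03,0.005,0,0,0.06],[0.025,0.004,0,0,0.06],[0,0,0,0,0.06],[0,0,0,0,0.06]]

```text
t: 13.05
tool_pos: [0.5955, -0.0806, 0.2913]
eef_rot: [-3.14, 0.0, 1.436]
wrist_force: [-1.3, 0.6, -1.0]
finger_gap: 0.06
grip_force: 0.0
```

Run:
```python
from h import *
need(.595,-.081,.206,1.434)
cv2.imwrite("pics/s5.png",cv2.resize(arm.grab_frame("side")[90:270,270:450],None,fx=3.3,fy=3.3,interpolation=2))
cv2.imwrite("pics/t5.png",arm.grab_frame("top"))
```

```text
t 13.05 pos [ 0.5955 -0.0806  0.2913] rpy [-3.14   0.     1.436] F [-1.3  0.6 -1. ] gap 0.06 q [-0.13  0.44  0.44  1.58 -0.    1.57]
tool d [-0.0004 -0.0003  0.0853] turn 0.0022
```

View pics/s5.png

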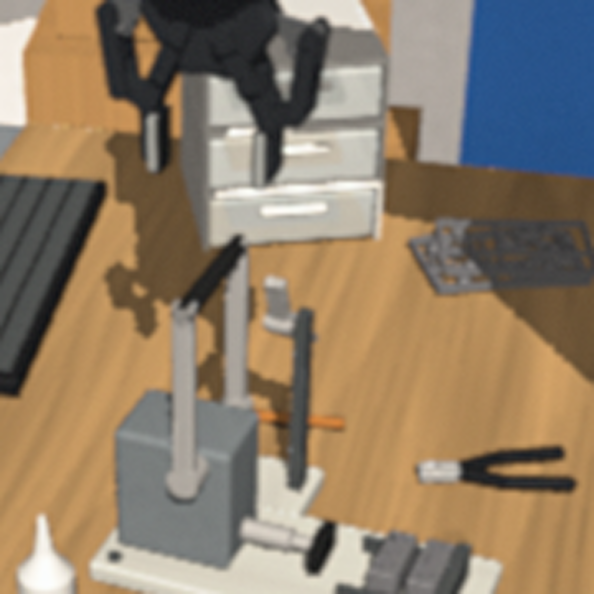

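The tongue stays up at (278,290), and the fingers at columns 155 and 266 are centred over the bar at (212,272). Descend and grip.

Call:
inch_along:
  rows:
    - [[0,0,0.03,0,0.06],[0,0,0.03,0,0.06],[0,0,0.018,0,0.06],[0,0,0.007,0,0.06],[0,0,0,0,0.03],[0,0,0,0,0],[0,0,0,0,0],[0,0,0,0,0],[0,0,0,0,0],[0,0,0,0,0]]

```text
t: 13.98
tool_pos: [0.5957, -0.0825, 0.2094]
eef_rot: [3.139, 0.001, 1.433]
wrist_force: [-4.3, -0.6, 7.1]
finger_gap: 0.0122
grip_force: 58.8
```

Run:
```python
from h import *
need(.595,-.081,.206,1.434)
s=arm.observe()
p=0
for a in np.arange(.1,1.3,.1): 
    q=np.array([.125*np.sin(a),.125*(1-np.cos(a))]);print(round(a,2),(q-p).round(4));p=q
```

```text
t 13.98 pos [ 0.5957 -0.0825  0.2094] rpy [3.139e+00 1.000e-03 1.433e+00] F [-4.3 -0.6  7.1] gap 0.0122 q [-0.14  0.45  0.25  1.37 -0.    1.57]
tool d [ 0.0013 -0.0009  0.0034] turn -0.0011
0.1 [0.0125 0.0006]
0.2 [0.0124 0.0019]
0.3 [0.0121 0.0031]
0.4 [0.0117 0.0043]
0.5 [0.0113 0.0054]
0.6 [0.0107 0.0065]
0.7 [0.0099 0.0076]
0.8 [0.0091 0.0085]
0.9 [0.0082 0.0094]
1.0 [0.0073 0.0102]
1.1 [0.0062 0.0108]
1.2 [0.0051 0.0114]
```

Call:
inch_along:
  rows:
    - [[0,-0.0125,0.0006,0,0],[0,-0.0124,0.0019,0,0],[0,-0.0121,0.0031,0,0],[0,-0.0117,0.0043,0,0],[0,0,0,0,0]]

```text
t: 14.4
tool_pos: [0.5489, -0.0756, 0.2004]
eef_rot: [3.133, 0.0, 1.433]
wrist_force: [2.2, -0.7, 6.7]
finger_gap: 0.0119
grip_force: 61.2
```

Call:
inch_along:
  rows:
    - [[0,-0.0113,0.0054,0,0],[0,-0.0107,0.0065,0,0],[0,-0.0099,0.0076,0,0],[0,-0.0091,0.0085,0,0],[0,0,0,0,0]]

```text
t: 14.82
tool_pos: [0.5076, -0.0697, 0.1709]
eef_rot: [3.137, -0.0, 1.433]
wrist_force: [1.3, -0.3, 4.6]
finger_gap: 0.0119
grip_force: 63.7
```

Create j.py:
```python
from h import *
s=arm.observe();c,n=np.cos(-.138),np.sin(-.138);d=s["tool_pos"]-[.5944,-.0796,0]
jx,jy=c*d[0]+n*d[1],-n*d[0]+c*d[1];z=s["tool_pos"][2]+.019-.100
print("jig",jx,jy,"bar z-hinge",z,"r",np.hypot(jx,z),"ang",np.arctan2(-jx,z))
```

```bash
python3 j.py
```

```text
jig -0.08730680605881382 -0.0020858710901232175 bar z-hinge 0.0898529478037467 r 0.12528380028245534 ang 0.7710271428618904
```

Call:
inch_along:
  rows:
    - [[0,-0.0082,0.0094,0,0],[0,-0.0073,0.0102,0,0],[0,-0.0062,0.0108,0,0],[0,-0.0051,0.0114,0,0],[0,0,0,0,0],[0,0,0,0,0]]

```text
t: 15.32
tool_pos: [0.4819, -0.0659, 0.1297]
eef_rot: [3.137, -0.001, 1.434]
wrist_force: [-2.3, 0.2, 10.8]
finger_gap: 0.0119
grip_force: 68.0
```

```bash
python3 j.py
```

```text
jig -0.11332712347896431 -0.0019246954215666832 bar z-hinge 0.04871489953495556 r 0.12335387449414484 ang 1.1648156664744582
```

Call:
inch_along:
  rows:
    - [[0,-0.002,0.005,0,0],[0,-0.002,0.005,0,0],[0,0,0,0,0],[0,0,0,0,0]]

```text
t: 15.65
tool_pos: [0.4784, -0.0654, 0.12]
eef_rot: [3.136, -0.001, 1.434]
wrist_force: [-1.0, 1.7, 11.5]
finger_gap: 0.0116
grip_force: 69.0
```

```bash
python3 j.py
```

```text
jig -0.116821182954276 -0.0019013922267600205 bar z-hinge 0.03904769189685478 r 0.12317431156417366 ang 1.2482193709255196
```

Call:
inch_along:
  rows:
    - [[0,-0.001,0.004,0,0],[0,0,0,0,0],[0,0,0,0,0]]

```text
t: 15.9
tool_pos: [0.4781, -0.0653, 0.1185]
eef_rot: [3.134, -0.001, 1.434]
wrist_force: [-5.8, 1.8, 25.0]
finger_gap: 0.0125
grip_force: 70.5
```

```bash
python3 j.py
```

```text
jig -0.11715653325838887 -0.0018835425079026247 bar z-hinge 0.03752773334696635 r 0.12302025871898087 ang 1.260801952032696
```

The force jumped from 11 to 25 N, so the lever is at its stop. Hold it there and look.

Call:
inch_along:
  rows:
    - [[0,0,0.0005,0,0],[0,0,0,0,0],[0,0,0,0,0],[0,0,0,0,0],[0,0,0,0,0],[0,0,0,0,0]]

```text
t: 16.4
tool_pos: [0.4781, -0.0653, 0.1184]
eef_rot: [3.134, -0.001, 1.434]
wrist_force: [-6.8, 2.2, 28.3]
finger_gap: 0.0118
grip_force: 70.8
```

Run:
```python
from h import *
import j
cv2.imwrite("pics/s6.png",cv2.resize(arm.grab_frame("side")[130:300,290:460],None,fx=3.5,fy=3.5,interpolation=2))
```

```text
jig -0.11717191012472218 -0.0018849884845909201 bar z-hinge 0.0373847871434049 r 0.1229913770637343 ang 1.2619469388705493
```

View pics/s6.png

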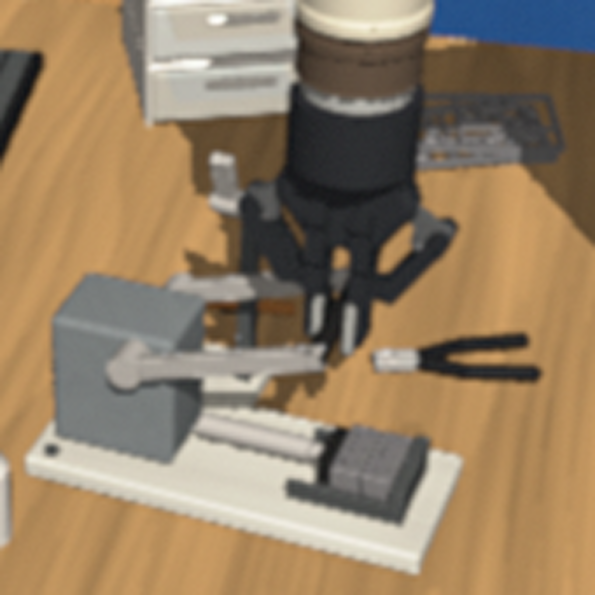

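The lever is down with the bar held in the grip at (330,340). The pad presses the halves together at (375,460), and the tongue is still up at (225,180).

```bash
python3 -c "
from rig import arm
print(arm.close_job())"
```

```text
the job is handed in; nothing more can be done
None
```

I handed the job in at 16.4 s: the cover is rim down on the mat, the catch was pushed to its stop, and the lever is held at its stop with the two halves pressed together; the judge's result was not shown.

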